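# Shake a reference sample with the hold-to-run paddle

### The job

Stand the tall bottle with the narrow neck upright in the middle of the shaker's platform, setting it down gently rather than dropping it, and let go of it. Then press the shaker's spring-loaded paddle down half way with the fingers, until the paddle is level, and hold it there; never push it all the way down, because that trips the cut-out. Leave the other containers and the steel weight where they stand, do not tip the bottle over, and finish the program while still holding the paddle level: do not let it go.

Things in the scene. Friction and masses are not known exactly. Their poses are not given: they have to be found in the camera images.
- bottle: The tall white plastic bottle with a paper label: straight round body 56 mm in diameter up to 105 mm, then a shoulder to a narrow neck with a grey ribbed screw cap 31 mm in diameter from 118 mm to its top at 135 mm. About 0.3 kg, loose, starts upright on the bench. Origin: centre of its underside, z up its axis.
- jar: Bystander: squat white jar, 66 mm in diameter, 75 mm high over its wide grey lid, loose. Origin: centre of its underside, z up.
- tub: Bystander: white tapered tub without a neck, 48 mm in diameter at the foot, 63 mm at its wide grey lid, 95 mm high, loose. Origin: centre of its underside, z up. The bottle, jar and tub stand in a row near the robot, in any order.
- weight: Bystander: turned steel weight with a small knob, 52 mm in diameter, 60 mm high, 0.6 kg, loose, stands between shaker and paddle. Origin: centre of its underside, z up.
- shaker: Bench shaker, fixed: white housing with a flat square platform 170 mm by 170 mm on top (aluminium with a black rubber mat); the platform is at rest and does not move. Origin: centre of its underside on the bench; front faces its own -x. It may stand on the left or the right of the bench.
- platform (a point): Centre of the shaker platform's upper surface, 75 mm above the bench; x and y along the platform's edges.
- paddle_base: Fixed grey base of the paddle, 150 (x) by 90 (y) by 32 mm high, on the other side from the shaker. Two cheeks 91 mm high carry the hinge; a slim steel index post, 102 mm high, 45 mm from the hinge and 36 mm to the +y side of the lever, has a dark cross mark at hinge height. Origin: centre of its underside; the lever points from the hinge along the base's own -x.
- paddle_hinge (a point): Hinge axis of the paddle, 75 mm above the bench, 55 mm along +x from the middle of the base; the axis runs along the base's y.
- pad (a point): Centre of the upper face of the black ribbed pad, 50 by 50 mm, at the end of the steel lever, 110 mm from the hinge. Height above the bench: released about 110 mm (lever slopes up to the pad by 0.25 rad), level (half way) 83 mm, all the way down about 56 mm. When level it is 110 mm from the hinge horizontally. Moves and turns with the lever.
- paddle (a joint): Angle of the paddle lever, rad: 0 released, 0.25 level (half way; 0.18 to 0.32 is level enough), 0.5 all the way down; the cut-out trips at 0.44. A spring pushes it back: pressed at the pad's centre it yields from about 5 N, takes about 9 N when level and 13 N all the way down, and returns to 0 when let go.
Things that resemble listed ones, but are neither listed nor needed, are in the scene too. Leave any green look-alike of the shaker alone.

How it is judged (in metres and radians):
On the way, in this order (a step that is already met when the one before it is completed fails the run):
1. the bottle stands upright in the middle of the shaker platform, let go and at rest (distance between bottle and platform below 0.035 m and angle between bottle's own z axis and vertical below 0.08 rad and contact force between bottle and shaker above 1 N and contact force between the fingers and bottle below 0.1 N and linear speed of bottle below 0.02 m/s), for 0.2 s.
2. the paddle is held level by the fingers (value of joint paddle between 0.18 and 0.32 rad and contact force between the fingers and paddle_base above 2 N), for 0.5 s.
At the end, for the whole second after the job is handed in: The fingers hold the paddle level (joint between 0.18 and 0.32 rad, fingers pressing with more than 2 N), steadily through the last second, while the bottle stands upright (within 0.08 rad), untouched and at rest on the shaker platform, its centre within 35 mm of the platform's centre (all of step 2 and distance between bottle and platform below 0.035 m and angle between bottle's own z axis and vertical below 0.08 rad and contact force between bottle and shaker above 1 N and contact force between the arm and bottle below 0.1 N and linear speed of bottle below 0.02 m/s); the arm keeps its last pose, push and grip.
It fails at once if the paddle is pushed all the way down (beyond 0.44 rad) (value of joint paddle above 0.44 rad).
It fails at once if the bottle is tipped by more than 0.5 rad (angle between bottle's own z axis and vertical above 0.5 rad).
It fails at once if the bottle is dropped (moves faster than 0.45 m/s out of the fingers) (contact force between the arm and bottle below 0.05 N and linear speed of bottle above 0.45 m/s).
It fails at once if the jar, the tub or the weight is moved by more than 30 mm or tipped (distance of any of jar, tub, weight from where it was at the start of the episode above 0.03 m or angle between any of jar, tub, weight's own z axis and vertical above 0.4 rad).
It also fails if it takes over 61 s, if anything falls off the work surface, if the arm or the gripper's body presses on something with over 40 N, if the wrist force passes 120 N, or if a joint passes its speed limit or range.

### The arm

A 7-joint arm with a two-finger parallel gripper is mounted at the origin on the work surface. World frame = base frame: x ahead of the robot, y to its left, z up, the work surface at z = 0. Lengths are in mm, angles in rad, forces in N, time in s.
With the tool pointing down it reaches from about 400 to 875 mm from the base axis. Payload 19.3 kg.
Tool frame: the origin (TCP) lies midway between the tips of the shut fingers; the grasp point (between the pads) lies tcp_to_grasp behind it (tcp_to_grasp is the distance from the TCP to the grasp point, in mm); z points along the fingers, y is the line along which they close (so a half turn about z gives the same grasp; the last joint's range is limited). The gripper opens to 85 mm and grips with 20 to 120 N. Pads are 22 mm wide; open, the fingers measure 114 mm over their backs; the gripper's body (76 mm by 85 mm) begins 54 mm behind the grasp point. The pads swing forward as they close: fully open they stand 13 mm farther back than shut.
Start: joints at [1.138, 0.521, -0.036, 1.599, 0.021, 1.021, -0.113], TCP at [221.78, -584.319, 231.291] pointing down, gripper open.
Joint ranges: [-2.91, 2.91], [-0.3, 2.13], [-1.5, 1.42], [0.17, 2.43], [-1.26, 4.41], [0.16, 1.93], [-2.52, 2.52]. Speed limits (rad/s): [1.89, 1.89, 2.39, 2.39, 3.01, 3.01, 3.01].

### API

Orientations are given as a rotation vector (axis times angle).
In Python, from cell import sense, camera, finish_job, tcp_to_grasp gives the robot as it stands.
- The arm moves only by the shell command python3 -m crank 'ROWS'. ROWS is JSON, a list of rows, each a list of 7 numbers: the opening, from 0 (shut) to 1 (fully open), then the shift along the world's x, y, z normalised to -1 to 1, where 1 is 15 cm, then the turn, a rotation vector about the world's x, y, z normalised to -1 to 1, where 1 is 45 degrees. In form: [[hand, x, y, z, wx, wy, wz], ...]. A call has 1 to 10 rows; each row is the pose to reach, as a shift and turn from the pose commanded when the call began; what a row does not reach only later rows make up. A row lasts 1/10 s, in which the tool goes at most 50 mm and 8.59 degrees, less where a joint would pass 70% of its speed; a pose out of reach is approached as far as the arm can. A call with a number of a shift or a turn outside -1 to 1 is refused whole. A call with a gripper value outside its range is refused whole. The fingers move at their own pace and stop on an object; the grip force is fixed at half the most. Time passes only in rows, so rows that repeat a pose let the fingers close. It gives the time, the measured TCP pose, the force, the opening and the grip force at its end, in the units of the state.
- sense(): the state, without advancing time (a new reading comes with each control period).
- camera(name): name is "scene" or "side" or "wrist"; returns a dict with "frame" (384x512x3 uint8, blue, green, red), "z_map" (384x512 float32, mm along the optical axis (not along the pixel's ray), 0 where there is no reading), "fx", "fy", "cx", "cy" (pixels), "dist_coeffs" ([k1, k2, p1, p2, k3] as OpenCV has them; the pictures are not rectified), "R" (3x3) and "t" (3): a world point X has camera coordinates R X + t; the wrist camera has in their place "mount" (4x4, takes a point from camera to tool coordinates, whose origin is the TCP and whose axes are the flange's). Camera axes: x right, y down, z forward; pixel columns grow to the right and rows downward; lengths in mm; the calibration is good to about 2 mm. A picture is of the moment at which its call begins: read the wrist's pose just before it.
- finish_job(): hands the job in; it is judged then, once.
The state is a dict: "clock": time; "joints": joint angles; "joint_vel": joint speeds; "effort": joint torques, N m; "tcp_pos": TCP position; "eef_rot": TCP orientation; "ft_force": force on the tool from outside, world axes, zero at the start; "ft_torque": the same for the moment, N m; "opening": finger opening in mm; "grip_force": force on a finger pad.
Only numpy, scipy, OpenCV 4.12 (cv2) and the standard library are available. Lean on these libraries where they do the work, as an engineer would, in place of code of your own. Each camera call takes 0.05 s, during which the arm holds its last target. There are 200 camera calls.

## Working session

There is one attempt and no reset: what is moved stays moved. The work goes in short steps, Python scripts to look and compute and a shell command to move; the robot and the scene stay as the last step left them, time stands still between calls to the robot, and variables do not carry over. Pictures are saved under pics/ and viewed, at most 10 in all, crops included, and the job is handed in when it is done.

```bash
mkdir -p pics; cat > h.py <<'E'
import numpy as np, cv2, pickle
from cell import sense, camera, finish_job, tcp_to_grasp
def pts(c):
    K=np.array([[c['fx'],0,c['cx']],[0,c['fy'],c['cy']],[0,0,1]],float); d=np.array(c['dist_coeffs'],float)
    h,w=c['z_map'].shape; u,v=np.meshgrid(np.arange(w),np.arange(h))
    n=cv2.undistortPoints(np.stack([u,v],-1).reshape(-1,1,2).astype(float),K,d).reshape(h,w,2)
    z=c['z_map'][...,None]; P=np.concatenate([n*z,z],-1)
    if 'R' in c: return (P-np.array(c['t']))@np.array(c['R'])
    return P
E
python3 - <<'E'
from h import *
print(sense(),tcp_to_grasp)
for n in ('scene','side'):
    c=camera(n); pickle.dump(c,open(n+'.pkl','wb')); cv2.imwrite(f'pics/{n}.png',cv2.resize(c['frame'],(800,600)))
E
```

```text
{'clock': 0.0, 'joints': array([ 1.1377733 ,  0.52201652, -0.03632805,  1.60002498,  0.02115315,
        1.02112046, -0.11279757]), 'joint_vel': array([ 8.92413005e-04,  2.39061611e-04,  2.04122053e-05, -1.33875125e-03,
       -9.74921143e-04, -6.57706998e-04, -4.09343540e-05]), 'effort': array([ 1.17442210e-04, -9.27134943e+01,  1.98042825e+00, -3.69938457e+01,
        1.78204273e-02,  8.11594364e-03, -7.92558978e-06]), 'tcp_pos': array([ 221.67068284, -583.98561567,  230.71808264]), 'eef_rot': array([-3.08890910e+00, -5.66543153e-01,  4.07235343e-04]), 'ft_force': array([-0.73284833,  0.59829921, -0.76492662]), 'ft_torque': array([-0.0134983 , -0.01356102,  0.01135051]), 'grip_force': 0.0, 'opening': 85.33151957211523} 18.700000000000003
```

View pics/scene.png

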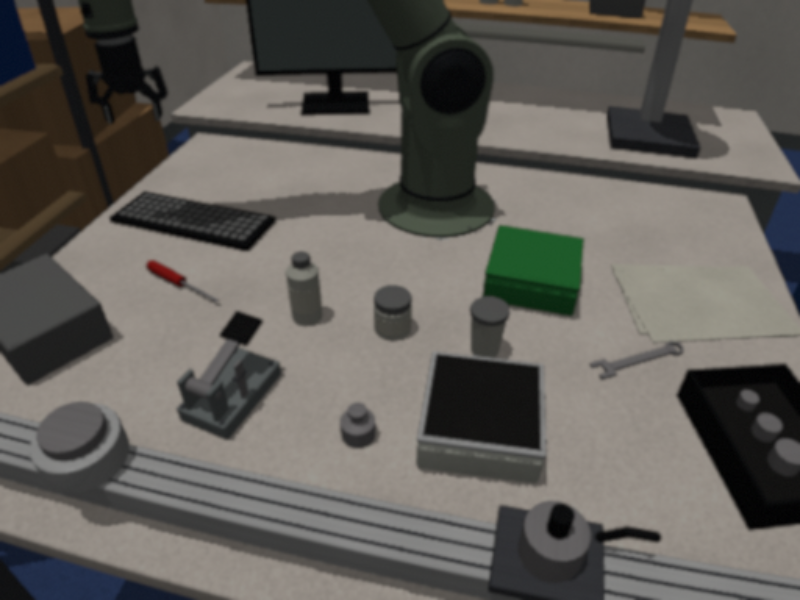

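View pics/side.png

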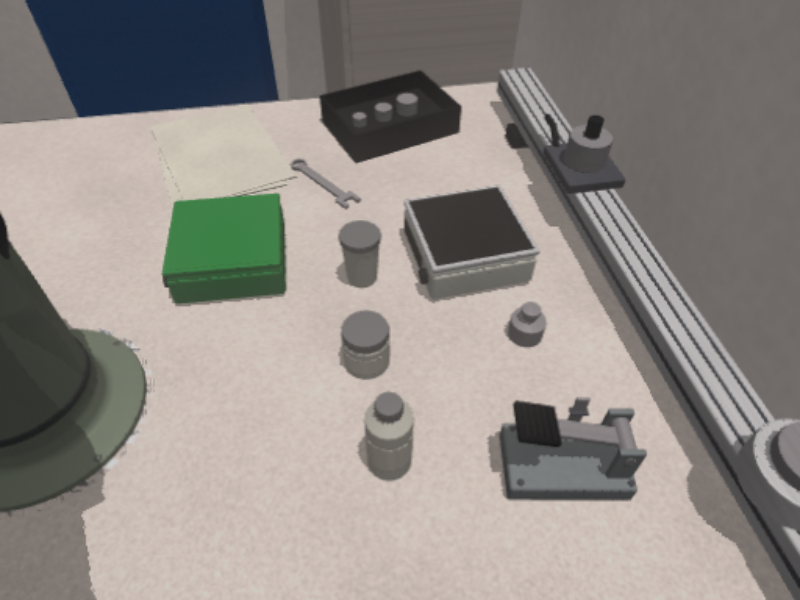

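Both views show the same row. The bottle with narrow neck and cap is at scene (305,290) / side (389,435). Things it could be taken for are the jar at scene (393,312) / side (366,345) and the tub at scene (489,325) / side (361,253). The shaker is white with a black mat, at scene (483,405) / side (470,235), and its green look-alike is at scene (535,268) / side (225,245). The paddle is at scene (230,370) / side (570,450), and the weight is at scene (358,425) / side (527,325). I choose the bottle by its neck and cap.

```bash
python3 - <<'E'
from h import *
cs={n:pickle.load(open(n+'.pkl','rb')) for n in('scene','side')}
W={n:pts(c) for n,c in cs.items()}
s=.64
rois={'bottle':{'side':(355,388,425,485),'scene':(280,248,332,330)},'jar':{'side':(335,308,396,380),'scene':(368,282,418,342)},
'tub':{'side':(332,218,388,290),'scene':(464,292,514,358)},'weight':{'side':(503,298,553,348),'scene':(335,398,382,448)},
'shaker':{'side':(395,180,545,300),'scene':(410,345,555,480)},'paddle':{'side':(495,393,652,503),'scene':(170,305,290,440)}}
for k,v in rois.items():
  for n,(a,b,c,d) in v.items():
    P=W[n][int(b*s):int(d*s),int(a*s):int(c*s)].reshape(-1,3); z=cs[n]['z_map'][int(b*s):int(d*s),int(a*s):int(c*s)].ravel()
    P=P[(z>0)&(P[:,2]>12)&(P[:,2]<150)]
    if len(P)==0: print(k,n,'none');continue
    top=np.percentile(P[:,2],98); T=P[P[:,2]>top-6].astype(np.float32)
    r=cv2.minAreaRect(T[:,:2].copy()); 
    print(k,n,len(P),'top',top.round(),'med',np.median(T,0).round(1),'rect',np.round(r[0],1),np.round(r[1],1),round(r[2],1),'circ',[np.round(q,1) for q in cv2.minEnclosingCircle(T[:,:2].copy())])
# bottle axis: circle fit to body points and paddle levels
from scipy.optimize import least_squares
for n in W:
  a,b,c,d=rois['bottle'][n]; P=W[n][int(b*s):int(d*s),int(a*s):int(c*s)].reshape(-1,3)
  for lo,hi,R in((20,100,28),(120,132,15.5)):
    Q=P[(P[:,2]>lo)&(P[:,2]<hi)]; m=np.median(Q,0)[:2]; Q=Q[np.hypot(*(Q[:,:2]-m).T)<45]
    f=least_squares(lambda p:np.hypot(*(Q[:,:2]-p).T)-R,m,loss='soft_l1'); print('bottle fit',n,lo,f.x.round(1),len(Q),np.abs(f.fun).mean().round(1))
f=cs['side']['frame'][240:330,210:290]; g=cs['scene']['frame'][190:290,105:190]
cv2.imwrite('pics/crop.png',np.hstack([cv2.resize(f,(400,450)),cv2.resize(g,(400,450))]))
E
```

```text
bottle side 1444 top 135.0 med [ 444.3 -157.8  133.6] rect [ 444.9 -156.9] [30.8 30.6] 5.9 circ [array([ 443.9, -156.7]), np.float64(16.6)]
bottle scene 811 top 134.0 med [ 450.  -156.4  133.3] rect [ 448.  -157.6] [29.6 29.2] 18.9 circ [array([ 447.9, -158. ]), np.float64(16.0)]
jar side 1096 top 76.0 med [ 4.396e+02 -1.000e-01  7.380e+01] rect [440.1   1.2] [62.7 63.2] 78.3 circ [array([439.2,   1.9]), np.float64(32.9)]
jar scene 710 top 75.0 med [445.9   1.   73.3] rect [443.7   1.7] [60.7 64.6] 75.1 circ [array([4.425e+02, 3.000e-01]), np.float64(33.3)]
tub side 863 top 96.0 med [457.  164.9  93.7] rect [457.3 167.6] [63.  61.4] 70.9 circ [array([456.7, 167.7]), np.float64(33.2)]
tub scene 893 top 95.0 med [462.8 167.3  93.2] rect [460.7 166.8] [63.1 61.1] 41.9 circ [array([460.8, 168.1]), np.float64(32.6)]
weight side 470 top 59.0 med [680.1   6.2  57.3] rect [680.7   7.8] [26.5 26.7] 75.2 circ [array([682.6,   8.2]), np.float64(15.2)]
weight scene 464 top 59.0 med [684.3   7.5  56.8] rect [682.5   6.9] [27.5 27.7] 49.4 circ [array([682.8,   8.3]), np.float64(15.1)]
shaker side 4641 top 76.0 med [630.9 171.6  74.2] rect [633.9 181.3] [173.6 171.6] 3.6 circ [array([633.7, 181.5]), np.float64(119.2)]
shaker scene 5979 top 76.0 med [646.2 182.9  73.7] rect [635.7 181.1] [173.  170.3] 3.1 circ [array([634.6, 181.1]), np.float64(117.8)]
paddle side 4717 top 114.0 med [ 597.5 -195.2  111.7] rect [ 603.7 -194.6] [49.9 41.8] 78.9 circ [array([ 599.6, -193.5]), np.float64(28.7)]
paddle scene 2746 top 113.0 med [ 601.7 -192.3  110.8] rect [ 603.9 -192.9] [51.1 37.5] 77.0 circ [array([ 602.1, -191.3]), np.float64(27.9)]
bottle fit scene 20 [ 446.6 -158.1] 476 1.0
bottle fit scene 120 [ 446.9 -158.2] 49 1.3
bottle fit side 20 [ 445.2 -156. ] 637 0.6
bottle fit side 120 [ 444.8 -155.9] 85 0.6
```

View pics/crop.png

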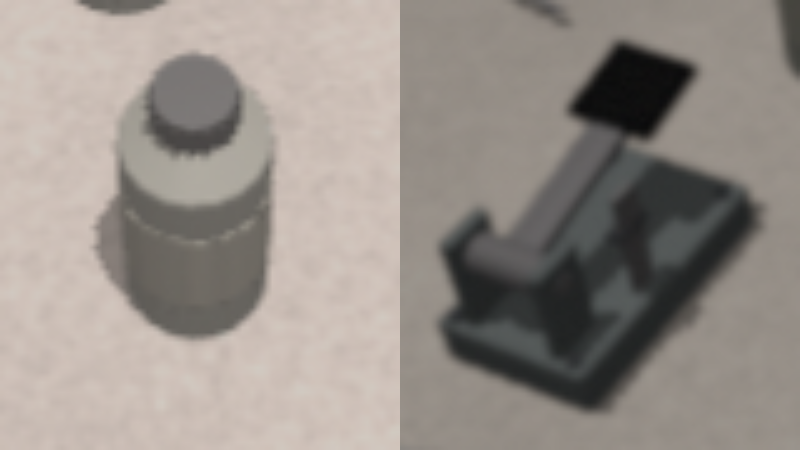

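The close crop confirms the choice. It shows the white bottle with shoulder and grey ribbed cap (left, cap at crop (195,90)) and the paddle with its black pad (right, pad at crop (633,88)). Measured heights (135, 75, 95, 60, 75 mm) and diameters match the description. Bottle is at (446,-157) and platform at (634.5,181). I move over the bottle now.

```bash
python3 -m crank '[[1,0.1,0.2,0,0,0,0],[1,0.25,0.5,0,0,0,0],[1,0.4,0.8,0,0,0,0],[1,0.5,1,0,0,0,0],[1,0.5,1,0,0,0,0]]'; python3 -m crank '[[1,0.1,0.2,0,0,0,0],[1,0.25,0.5,0,0,0,0],[1,0.4,0.8,0,0,0,0],[1,0.5,1,0,0,0,0],[1,0.5,1,0,0,0,0]]'; python3 -m crank '[[1,0.1,0.2,0,0,0,0],[1,0.25,0.4,0,0,0,0],[1,0.4,0.7,0,0,0,0],[1,0.495,0.845,0,0,0,0],[1,0.495,0.845,0,0,0,0],[1,0.495,0.845,0,0,0,0]]'
```

```text
clock: 0.6
tcp_pos: [299.2, -430.4, 231.4]
eef_rot: [-3.087, -0.575, -0.001]
ft_force: [-0.1, 0.2, 0.2]
opening: 85.5
grip_force: 0.0
clock: 1.1
tcp_pos: [373.7, -280.7, 231.4]
eef_rot: [-3.088, -0.575, -0.001]
ft_force: [0.2, -0.6, -0.1]
opening: 85.2
grip_force: 0.0
clock: 1.7
tcp_pos: [445.9, -158.0, 231.1]
eef_rot: [-3.09, -0.567, 0.001]
ft_force: [-0.4, -0.6, -0.0]
opening: 85.2
grip_force: 0.0
```

```bash
python3 - <<'E'
from h import *
# paddle geometry: lever direction from base top & base outline points
s=.64
for n,(a,b,c,d) in {'side':(495,393,652,503),'scene':(170,305,290,440)}.items():
    k=pickle.load(open(n+'.pkl','rb')); P=pts(k)[int(b*s):int(d*s),int(a*s):int(c*s)].reshape(-1,3); 
    F=k['frame'][int(b*s):int(d*s),int(a*s):int(c*s)].reshape(-1,3).astype(int)
    B=P[(P[:,2]>12)&(P[:,2]<36)].astype(np.float32); r=cv2.minAreaRect(B[:,:2].copy()); print(n,'base',r)
    dk=(F.max(1)<40)&(P[:,2]>95)&(P[:,2]<125); D=P[dk].astype(np.float32); print('pad',D[:,:].mean(0),cv2.minAreaRect(D[:,:2].copy()))
st=sense(); print(st['tcp_pos'],st['eef_rot'],st['joints'],st['clock'])
E
```

```text
side base ((655.88818359375, -206.32595825195312), (88.08988952636719, 148.5247802734375), 78.6563720703125)
pad [ 605.6988  -209.20218  108.29921] ((604.6161499023438, -199.08132934570312), (41.026039123535156, 46.65655517578125), 81.218505859375)
scene base ((659.9063720703125, -202.85487365722656), (90.68350982666016, 151.92869567871094), 77.12772369384766)
pad [ 611.91425  -192.84381   108.218864] ((611.01708984375, -192.8619842529297), (46.19554138183594, 45.36078643798828), 76.24964141845703)
[ 445.94605895 -157.95694256  231.07258883] [-3.08990977e+00 -5.67262678e-01  8.83356750e-04] [ 0.39783113  0.28830544 -0.22303129  1.97801199  0.08161092  0.88421735
 -1.07578396] 1.7
```

```bash
python3 -m crank '[[1,0,0,-0.1,0,0,0],[1,0,0,-0.25,0,0,0],[1,0,0.007,-0.4,0,0,0],[1,0,0.007,-0.5,0,0,0],[1,0,0.007,-0.55,0,0,0],[1,0,0.007,-0.55,0,0,0]]'; python3 -m crank '[[1,0,0,-0.1,0,0,0],[1,0,0,-0.2,0,0,0],[1,0,0,-0.3,0,0,0],[1,0,0,-0.4,0,0,0],[1,0,0,-0.48,0,0,0],[1,0,0,-0.53,0,0,0],[1,0,0,-0.53,0,0,0]]'; python3 - <<'E'
from h import *
for n in ('scene','side'):
    c=camera(n); f=c['frame'][120:280,130:320]; cv2.imwrite(f'pics/{n}2.png',f); globals()[n]=cv2.resize(f,(400,337))
cv2.imwrite('pics/g.png',np.hstack([scene,side]))
E
```

```text
clock: 2.3
tcp_pos: [445.3, -157.4, 148.2]
eef_rot: [-3.09, -0.565, 0.002]
ft_force: [0.5, 0.1, 0.4]
opening: 85.4
grip_force: 0.0
clock: 3.0
tcp_pos: [445.8, -156.6, 68.9]
eef_rot: [-3.09, -0.566, 0.001]
ft_force: [0.2, 0.9, -0.4]
opening: 85.2
grip_force: 0.0
```

View pics/g.png

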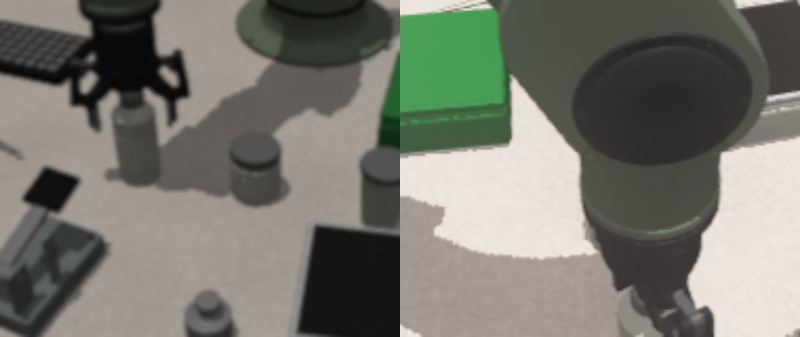

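The fingers straddle the upright bottle at scene-crop (137,125), with the body clear of the cap and the jar untouched at (255,165). I close and lift a little.

```bash
python3 -m crank '[[0.3,0,0,0,0,0,0],[0.3,0,0,0,0,0,0],[0.3,0,0,0,0,0,0],[0.3,0,0,0,0,0,0],[0.3,0,0,0,0,0,0],[0.3,0,0,0,0,0,0],[0.3,0,0,0,0,0,0],[0.3,0,0,0,0,0,0]]'; python3 -m crank '[[0.3,0,0,0.03,0,0,0],[0.3,0,0,0.06,0,0,0],[0.3,0,0,0.1,0,0,0],[0.3,0,0,0.15,0,0,0],[0.3,0,0,0.2,0,0,0],[0.3,0,0,0.2,0,0,0],[0.3,0,0,0.2,0,0,0]]'
```

```text
clock: 3.9
tcp_pos: [446.3, -156.4, 70.0]
eef_rot: [3.09, 0.567, 0.001]
ft_force: [-2.0, 0.7, 11.3]
opening: 54.1
grip_force: 61.0
clock: 4.6
tcp_pos: [446.1, -156.6, 99.5]
eef_rot: [3.09, 0.566, 0.001]
ft_force: [-0.5, 0.3, -4.3]
opening: 54.5
grip_force: 64.3
```

```bash
python3 -m crank '[[0.3,0,0,0.06,0,0,0],[0.3,0,0,0.16,0,0,0],[0.3,0,0,0.28,0,0,0],[0.3,0,0,0.4,0,0,0],[0.3,0,0,0.52,0,0,0],[0.3,0,0,0.6,0,0,0],[0.3,0,0,0.63,0,0,0],[0.3,0,0,0.63,0,0,0]]'; python3 -m crank '[[0.3,0.02,0.04,0,0,0,0],[0.3,0.06,0.12,0,0,0,0],[0.3,0.12,0.24,0,0,0,0],[0.3,0.18,0.36,0,0,0,0],[0.3,0.24,0.48,0,0,0,0],[0.3,0.3,0.6,0,0,0,0],[0.3,0.36,0.72,0,0,0,0],[0.3,0.42,0.84,0,0,0,0],[0.3,0.48,0.94,0,0,0,0],[0.3,0.5,1,0,0,0,0]]'; python3 -m crank '[[0.3,0.04,0.08,0,0,0,0],[0.3,0.1,0.2,0,0,0,0],[0.3,0.16,0.32,0,0,0,0],[0.3,0.22,0.44,0,0,0,0],[0.3,0.28,0.56,0,0,0,0],[0.3,0.34,0.68,0,0,0,0],[0.3,0.4,0.8,0,0,0,0],[0.3,0.46,0.92,0,0,0,0],[0.3,0.5,1,0,0,0,0],[0.3,0.5,1,0,0,0,0]]'; python3 -m crank '[[0.3,0.06,0.06,0,0,0,0],[0.3,0.12,0.12,0,0,0,0],[0.3,0.18,0.18,0,0,0,0],[0.3,0.22,0.22,0,0,0,0],[0.3,0.25,0.25,0,0,0,0],[0.3,0.256,0.25,0,0,0,0],[0.3,0.256,0.25,0,0,0,0]]'
```

```text
clock: 5.4
tcp_pos: [446.1, -156.6, 194.0]
eef_rot: [3.09, 0.567, 0.001]
ft_force: [-0.5, -0.0, -4.3]
opening: 54.5
grip_force: 64.4
clock: 6.4
tcp_pos: [521.6, -3.9, 193.1]
eef_rot: [-3.089, -0.57, 0.001]
ft_force: [0.1, 0.2, -4.3]
opening: 54.5
grip_force: 64.4
clock: 7.4
tcp_pos: [596.3, 145.7, 193.4]
eef_rot: [-3.089, -0.57, 0.0]
ft_force: [0.4, -0.4, -3.5]
opening: 54.4
grip_force: 64.4
clock: 8.1
tcp_pos: [634.3, 180.5, 193.7]
eef_rot: [3.09, 0.566, -0.001]
ft_force: [0.3, 0.7, -2.9]
opening: 54.1
grip_force: 64.4
```

```bash
python3 -m crank '[[0.3,0,0,-0.04,0,0,0],[0.3,0,0,-0.1,0,0,0],[0.3,0,0,-0.17,0,0,0],[0.3,0,0,-0.23,0,0,0],[0.3,0,0,-0.27,0,0,0],[0.3,0,0,-0.28,0,0,0],[0.3,0,0,-0.28,0,0,0]]'; python3 -m crank '[[0.3,0,0,-0.007,0,0,0],[0.3,0,0,-0.014,0,0,0],[0.3,0,0,-0.02,0,0,0],[0.3,0,0,-0.02,0,0,0]]'; python3 - <<'E'
from h import *
for n in ('scene','side'):
    c=camera(n); f=c['frame'][150:310,230:400] if n=='scene' else c['frame'][60:220,200:370]; globals()[n]=cv2.resize(f,(400,376))
    P=pts(c).reshape(-1,3); Q=P[(np.hypot(P[:,0]-634,P[:,1]-181)<33)&(P[:,2]>72)&(P[:,2]<150)]
    print(n,np.histogram(Q[:,2],bins=range(70,150,4))[0])
cv2.imwrite('pics/p.png',np.hstack([scene,side]))
E
```

```text
clock: 8.8
tcp_pos: [634.4, 181.0, 151.6]
eef_rot: [3.09, 0.567, -0.0]
ft_force: [-0.5, -0.7, -4.3]
opening: 54.2
grip_force: 64.4
clock: 9.2
tcp_pos: [634.4, 181.0, 148.8]
eef_rot: [-3.09, -0.567, -0.0]
ft_force: [0.1, -0.3, -5.0]
opening: 54.5
grip_force: 64.4
scene [79 41 24 33 32 34 36 30 24 34 36 31 34 36 33 39 42 34 35]
side [36 67 21 33 27 27 34 26 29 25 33 28 33 33 28 37 35 32 29]
```

View pics/p.png

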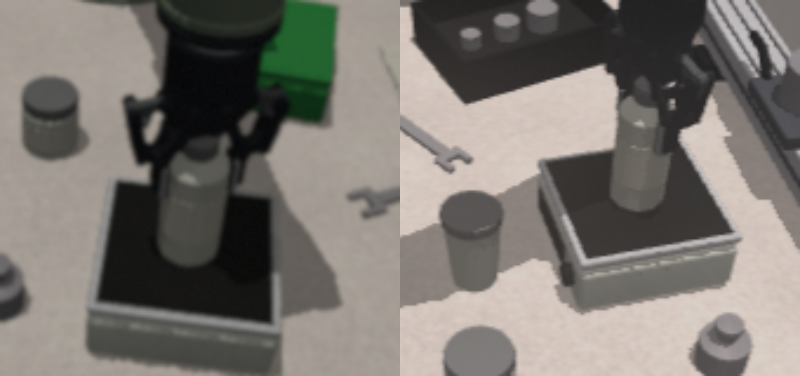

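The bottle hangs upright over the middle of the mat, with its foot at scene-crop (190,262) and side-crop (638,207), a few mm above it. I lower it slowly until the force changes.

```bash
for i in 1; do python3 -m crank '[[0.3,0,0,-0.007,0,0,0],[0.3,0,0,-0.014,0,0,0],[0.3,0,0,-0.014,0,0,0]]'; done; python3 -m crank '[[0.3,0,0,-0.005,0,0,0],[0.3,0,0,-0.01,0,0,0],[0.3,0,0,-0.01,0,0,0]]'
```

```text
clock: 9.6
tcp_pos: [634.3, 181.0, 146.5]
eef_rot: [-3.09, -0.567, 0.0]
ft_force: [0.3, 0.3, -4.6]
opening: 54.5
grip_force: 64.4
clock: 9.9
tcp_pos: [634.5, 181.0, 145.2]
eef_rot: [-3.09, -0.567, -0.0]
ft_force: [0.2, -0.6, -3.5]
opening: 54.8
grip_force: 64.4
```

```bash
python3 -m crank '[[0.3,0,0,-0.005,0,0,0],[0.3,0,0,-0.008,0,0,0],[0.3,0,0,-0.008,0,0,0]]';  python3 -m crank '[[0.3,0,0,-0.004,0,0,0],[0.3,0,0,-0.004,0,0,0]]'
```

```text
clock: 10.2
tcp_pos: [634.7, 181.2, 145.0]
eef_rot: [-3.09, -0.567, -0.002]
ft_force: [-3.3, -0.7, 10.4]
opening: 54.7
grip_force: 66.0
clock: 10.4
tcp_pos: [634.9, 181.3, 145.0]
eef_rot: [-3.09, -0.567, -0.003]
ft_force: [-5.8, -2.0, 17.8]
opening: 54.5
grip_force: 66.8
```

Standing on the mat. I relieve the push and open gently.

```bash
python3 -m crank '[[0.3,0,0,0.006,0,0,0],[0.3,0,0,0.008,0,0,0],[0.5,0,0,0.008,0,0,0],[0.62,0,0,0.008,0,0,0],[0.68,0,0,0.008,0,0,0],[0.74,0,0,0.008,0,0,0],[0.82,0,0,0.008,0,0,0],[0.9,0,0,0.008,0,0,0],[1,0,0,0.008,0,0,0],[1,0,0,0.008,0,0,0]]';  python3 -m crank '[[1,0,0,0,0,0,0],[1,0,0,0,0,0,0],[1,0,0,0.03,0,0,0],[1,0,0,0.08,0,0,0],[1,0,0,0.15,0,0,0],[1,0,0,0.25,0,0,0],[1,0,0,0.35,0,0,0],[1,0,0,0.45,0,0,0],[1,0,0,0.6,0,0,0],[1,0,0,0.6,0,0,0]]'; python3 -m crank '[[1,0,0,0.2,0,0,0],[1,0,0,0.2,0,0,0]]'
python3 - <<'E'
from h import *
for n in ('scene','side'):
    c=camera(n); P=pts(c).reshape(-1,3); Q=P[(np.hypot(P[:,0]-634,P[:,1]-181)<60)&(P[:,2]>79)&(P[:,2]<218)]
    T=Q[(Q[:,2]>205)&(Q[:,2]<214)]; B=Q[(Q[:,2]>85)&(Q[:,2]<170)]
    f=c['frame'][130:310,230:400] if n=='scene' else c['frame'][60:220,200:370]; globals()[n]=cv2.resize(f,(400,400))
    from scipy.optimize import least_squares
    for lo,hi in((82,100),(150,178)):
        B=Q[(Q[:,2]>lo)&(Q[:,2]<hi)]; print(n,'body',lo,least_squares(lambda p:np.hypot(*(B[:,:2]-p).T)-28,[634,181],loss='soft_l1').x.round(1),len(B))
    print('cap',np.median(T,0),len(T))
cv2.imwrite('pics/q.png',np.hstack([scene,side]))
E
```

```text
clock: 11.4
tcp_pos: [634.4, 181.0, 144.6]
eef_rot: [-3.09, -0.567, -0.0]
ft_force: [0.0, 0.4, 0.1]
opening: 86.0
grip_force: 0.0
clock: 12.4
tcp_pos: [635.6, 181.4, 238.5]
eef_rot: [-3.089, -0.566, -0.007]
ft_force: [0.2, -0.0, -0.7]
opening: 85.8
grip_force: 0.0
clock: 12.6
tcp_pos: [635.6, 181.4, 268.4]
eef_rot: [-3.089, -0.566, -0.007]
ft_force: [-0.8, 0.6, 0.7]
opening: 85.3
grip_force: 0.0
scene body 82 [635.3 180.6] 149
scene body 150 [634.9 180.5] 280
cap [637.82012381 180.52689761 208.26856078] 142
side body 82 [636.  181.3] 134
side body 150 [635.7 181.8] 257
cap [634.0485971  178.18277234 208.65161726] 102
```

View pics/q.png

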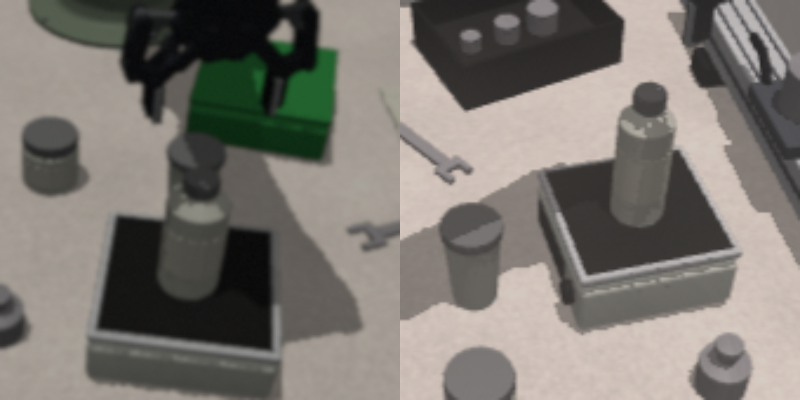

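The bottle stands upright in the middle of the mat (foot at scene-crop (190,290), side-crop (638,217)). Its measured axis is about (635.5,181), within 2 mm of the platform's centre, and the tilt is negligible. Next I shut the fingers and go over the pad. Level pad is at (604,-193), worked out from the base at (658,-204.5) with yaw -12°, which agrees with the observed pad.

```bash
python3 -m crank '[[1,-0.03,-0.15,0,0,0,0],[0.5,-0.05,-0.4,0,0,0,0],[0,-0.08,-0.7,0,0,0,0],[0,-0.1,-1,0,0,0,0],[0,-0.1,-1,0,0,0,0]]'; python3 -m crank '[[0,-0.03,-0.25,0,0,0,0],[0,-0.06,-0.5,0,0,0,0],[0,-0.08,-0.75,0,0,0,0],[0,-0.1,-1,0,0,0,0],[0,-0.1,-1,0,0,0,0]]'; python3 -m crank '[[0,0,-0.2,-0.2,0,0,0],[0,-0.01,-0.4,-0.4,0,0,0],[0,-0.01,-0.495,-0.6,0,0,0],[0,-0.01,-0.495,-0.8,0,0,0],[0,-0.01,-0.495,-0.85,0,0,0],[0,-0.01,-0.495,-0.85,0,0,0],[0,-0.01,-0.495,-0.85,0,0,0]]'
python3 - <<'E'
from h import *
print(sense()['joints'])
for n in ('scene','side'):
    c=camera(n); f=c['frame'][160:300,90:230] if n=='scene' else c['frame'][200:340,290:430]; globals()[n]=cv2.resize(f,(400,400))
cv2.imwrite('pics/r.png',np.hstack([scene,side]))
E
```

```text
clock: 13.2
tcp_pos: [618.9, 23.7, 264.0]
eef_rot: [3.089, 0.554, -0.003]
ft_force: [0.2, 0.6, 0.6]
opening: 28.5
grip_force: 0.0
clock: 13.7
tcp_pos: [603.3, -124.8, 263.9]
eef_rot: [3.09, 0.556, -0.003]
ft_force: [-0.0, 0.0, 0.3]
opening: 0.2
grip_force: 0.0
clock: 14.4
tcp_pos: [603.7, -192.7, 138.3]
eef_rot: [3.09, 0.568, 0.002]
ft_force: [0.3, -0.4, 0.1]
opening: -0.3
grip_force: 0.0
[ 0.34320295  0.64325452 -0.19206049  1.65031353  0.1512928   0.86133735
 -1.11724848]
```

View pics/r.png

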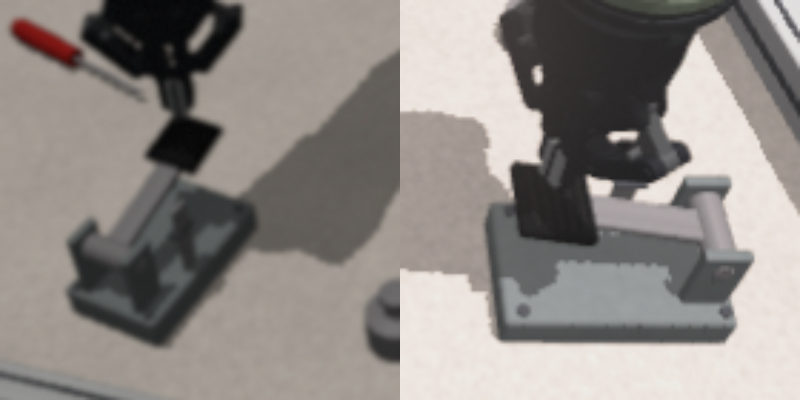

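The shut fingertips are above the pad at scene-crop (178,105) and side-crop (548,165), clear of the post at side-crop (628,190) and of the cheeks. I press slowly.

```bash
python3 -m crank '[[0,0,0,-0.05,0,0,0],[0,0,0,-0.1,0,0,0],[0,0,0,-0.14,0,0,0],[0,0,0,-0.17,0,0,0],[0,0,0,-0.17,0,0,0]]'; python3 -m crank '[[0,0,0,-0.02,0,0,0],[0,0,0,-0.04,0,0,0],[0,0,0,-0.06,0,0,0],[0,0,0,-0.08,0,0,0],[0,0,0,-0.08,0,0,0],[0,0,0,-0.08,0,0,0]]'
```

```text
clock: 15.0
tcp_pos: [602.7, -193.2, 111.0]
eef_rot: [-3.09, -0.567, 0.001]
ft_force: [-0.6, -0.4, 4.6]
opening: 0.1
grip_force: 2.4
clock: 15.6
tcp_pos: [602.9, -193.3, 99.9]
eef_rot: [3.09, 0.567, 0.0]
ft_force: [-2.9, 1.4, 7.1]
opening: 0.2
grip_force: 3.2
```

```bash
python3 -m crank '[[0,0,0,-0.02,0,0,0],[0,0,0,-0.04,0,0,0],[0,0,0,-0.06,0,0,0],[0,0,0,-0.08,0,0,0],[0,0,0,-0.1,0,0,0],[0,0,0,-0.113,0,0,0],[0,0,0,-0.113,0,0,0],[0,0,0,-0.113,0,0,0],[0,0,0,-0.113,0,0,0],[0,0,0,-0.113,0,0,0]]'; python3 - <<'E'
from h import *
st=sense(); print(st['tcp_pos'],st['ft_force'])
c=camera('side'); P=pts(c); f=c['frame']
d=np.array([-.978,.208]); h=np.array([712,-216.])
r=(P[...,:2]-h)@d; q=(P[...,:2]-h)@np.array([.208,.978])
m=(P[...,2]>60)&(P[...,2]<118)&(abs(q)<24)&(r>20)&(r<134)
for a,b in((25,45),(45,65),(65,85),(86,95),(95,105),(105,115),(115,125),(125,134)):
    k=m&(r>a)&(r<b)&(P[...,2]<100); print(a,b,k.sum(),np.median(P[...,2][k]).round(1) if k.any() else None)
B=P.reshape(-1,3);B=B[(np.hypot(B[:,0]-635,B[:,1]-181)<20)&(B[:,2]>195)];print('cap',B[:,2].max() if len(B) else None,len(B))
cv2.imwrite('pics/s.png',cv2.resize(f[190:340,280:430],(600,600)))
E
```

```text
clock: 16.6
tcp_pos: [602.5, -193.2, 83.0]
eef_rot: [-3.09, -0.566, 0.001]
ft_force: [-6.1, 0.7, 9.1]
opening: -0.1
grip_force: 4.7
[ 602.52819819 -193.23040396   83.04947603] [-6.07639381  0.73131229  9.10696711]
25 45 108 78.2
45 65 45 77.1
65 85 43 76.7
86 95 44 82.0
95 105 59 82.8
105 115 64 83.2
115 125 117 83.0
125 134 118 82.4
cap None 0
```

View pics/s.png

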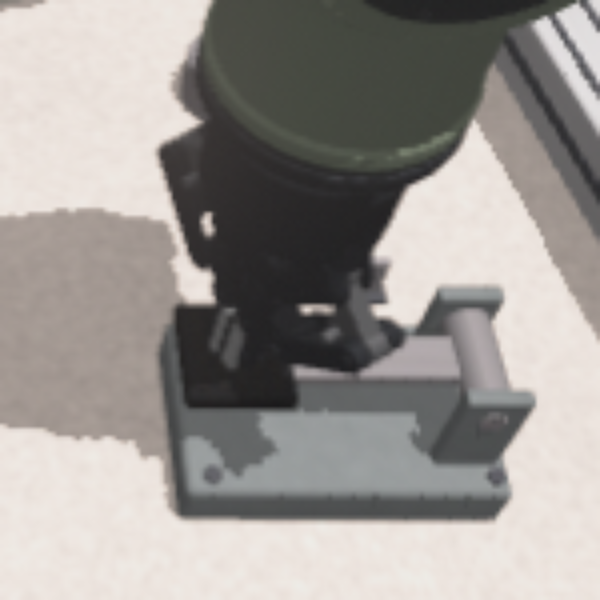

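The fingertips hold the pad (crop (235,360)) and the lever is level: pad height is 83 mm all along and the push is 9.1 N, as specified. I hold a moment more, check the bottle and hand in.

```bash
python3 -m crank '[[0,0,0,0,0,0,0],[0,0,0,0,0,0,0],[0,0,0,0,0,0,0],[0,0,0,0,0,0,0],[0,0,0,0,0,0,0]]'; python3 - <<'E'
from h import *
c=camera('scene'); B=pts(c).reshape(-1,3)
B=B[(np.hypot(B[:,0]-635,B[:,1]-181)<20)&(B[:,2]>195)&(B[:,2]<225)]; print(np.median(B,0),len(B))
if len(B)>50: print(finish_job())
E
```

```text
clock: 17.15
tcp_pos: [602.5, -193.2, 83.0]
eef_rot: [-3.09, -0.566, 0.001]
ft_force: [-6.1, 2.0, 9.4]
opening: 0.2
grip_force: 4.7
[642.09548157 180.49635428 207.71822178] 205
the job is handed in; nothing more can be done
None
```

The job is handed in: the bottle was set down gently and stands upright within about 2 mm of the platform's centre, and the fingers hold the paddle level (pad at 83 mm, about 9 N); the hand-in gave no verdict.

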